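# Hand-turn a roundness tester through one recorded turn and stop it on its mark

### The job

Turn the round table of the roundness tester by hand anticlockwise (seen from above), for example with closed fingertips drawn along its rim: bring it up to about 8 turns a minute and keep it between 6 and 10 turns a minute for ten seconds without a break while the trace is recorded, never above 15. Then bring it to rest with the red mark on the table at the yellow pointer and take your hand away. Be gentle with it, do not swing it backwards, do not shift the bearing ring that lies on it, and leave the gauge column and the loose parts on the granite alone.

Things in the scene. Friction and masses are not known exactly. Their poses are not given: they have to be found in the camera images.
- turntable (a joint): Angle of the tester's turning table (rad), endless, vertical axis, grows anticlockwise seen from above, counts on over full turns; 0 or a multiple of 6.283 = red mark at the yellow pointer. Table nominally 6 kg, inertia 0.030 kg m2 (true value up to a third off). Coasts: drag nominally 0.0016 N m dry + 0.0016 N m per rad/s, so at 8 turns/min (0.84 rad/s) it loses about 0.1 rad/s each second.
- table_center (a point): Point on the table's axis at the height of its top face. The table is a flat steel disc, radius 100 mm, with a plain round rim: side face 65 to 110 mm above the granite, top face at 110 mm. A fingertip pressed on the rim with a few N carries it along or brakes it by friction (coefficient about 1). Frame: x points to the pointer, -y to the gauge column, z up.
- spindle: Fixed black housing under the turning table; origin on the table's axis at the granite, axes as table_center. Radius 130 mm up to 16 mm high, tapering to 95 mm at 30 mm, ends under the table. Two centring screws stick out to 130 mm radius below the table (32 to 54 mm high), 43 degrees either side of the pointer.
- pointer (a point): Point of the rim circle (100 mm from the axis, 110 mm high) that the fixed yellow pointer shows. The pointer is a yellow tip on a grey bracket 30 mm wide standing on the housing, outside the rim, 104 to 132 mm from the axis, up to 114 mm high, on the table's side away from the robot.
- mark (a point): Outer end of the red mark at the edge of the turning table's top face, 100 mm from the axis, 110 mm high. The mark is a red radial line 9 mm wide, from 57 mm radius to the rim and down the rim's side. It turns with the table.
- bearing_ring: Steel bearing ring under test, lying loose and centred on the turning table: outer radius 36 mm, inner 27 mm, 22 mm high, 0.25 kg. Origin at the centre of its underside, 110 mm above the granite. The gauge's stylus touches its side.
- gauge_column: Fixed measuring column, white, blue cap and carriage; foot 130 mm square, shaft 80 x 90 mm, 418 mm high; origin under its centre, at y = -230 mm in the housing's frame. Cross arm 225 to 255 mm high reaches towards the axis; the probe pen (14 mm thick, lower end 160 mm high) hangs 65 mm from the axis with a thin stylus to the ring. Do not touch.
- hole_disc: Loose steel disc with a pattern of holes, radius 36 mm, 12 mm high, lying on the granite to the left of the tester; origin at the centre of its underside. Bystander.
- spare_ring: Loose steel ring, outer radius 30 mm, 18 mm high, lying on the granite to the left of the tester; origin at the centre of its underside. Bystander.
- vee_block: Loose dark steel vee block, 60 x 45 x 32 mm, on the granite to the left of the tester; origin at the centre of its underside. Bystander.

How it is judged (in metres and radians):
On the way, in this order (a step that is already met when the one before it is completed fails the run):
1. the table turns anticlockwise at 6 to 10 turns a minute for ten seconds without a break (velocity of joint turntable between 0.628 and 1.047 rad/s), for 10 s.
2. the table is at rest with the red mark at the pointer (horizontal distance between mark and pointer below 0.012 m and velocity of joint turntable between -0.03 and 0.03 rad/s), for 0.3 s.
At the end, for the whole second after the job is handed in: The table is at rest (under 0.03 rad/s) and released, its red mark within 12 mm of the yellow pointer's point on the rim (0.12 rad), and the bearing ring still lies on it within 5 mm of the axis (all of step 2 and horizontal distance between bearing_ring and table_center below 0.005 m); the robot touches nothing.
It fails at once if the table is driven faster than 15 turns a minute, or swung backwards faster than 0.25 rad/s (velocity of joint turntable above 1.571 rad/s or velocity of joint turntable below -0.25 rad/s).
It fails at once if the bearing ring is shifted off centre by more than 5 mm or lifted off the table (horizontal distance between bearing_ring and table_center above 0.005 m or height (world z) of bearing_ring above 0.118 m).
It fails at once if the gauge column is bumped (more than 3 N) (contact force between the arm and gauge_column above 3 N).
It fails at once if a loose part on the granite is moved by more than 20 mm (distance of any of hole_disc, spare_ring, vee_block from where it was at the start of the episode above 0.02 m).
It fails at once if the tester is pressed or struck with more than 40 N (contact force between the arm and spindle above 40 N).
It also fails if it takes over 72 s, if anything falls off the work surface, if the arm or the gripper's body presses on something with over 40 N, if the wrist force passes 120 N, or if a joint passes its speed limit or range.

### The arm

A 6-joint arm with a two-finger parallel gripper is mounted at the origin on the work surface. World frame = base frame: x ahead of the robot, y to its left, z up, the work surface at z = 0. Lengths are in m, angles in degrees, forces in N, time in s.
With the tool pointing down it reaches from about 0.25 to 0.725 m from the base axis. Payload 9.7 kg.
Tool frame: the origin (TCP) lies between the finger pads; the fingertips stand 19 mm ahead of it and the grasp point (between the pads) is the TCP; z points along the fingers, y is the line along which they close (so a half turn about z gives the same grasp; the last joint's range is limited). The gripper opens to 85 mm and grips with 20 to 120 N. Pads are 22 mm wide; open, the fingers measure 114 mm over their backs; the gripper's body (76 mm by 85 mm) begins 54 mm behind the grasp point. The pads swing forward as they close: fully open they stand 13 mm farther back than shut.
Start: joints at [66.062, 4.979, 10.078, 95.1, 0, 90], TCP at [0.223, 0.503, 0.25] pointing down, gripper open.
Joint ranges: [-179.16, 179.16], [-48.56, 103.87], [-65.8, 70.77], [-126.05, 130.52], [-82.76, 87.17], [-180, 180]. Speed limits (degrees/s): [127.2, 127.2, 147.25, 180, 180, 180].

### API

Orientations are given as [roll, pitch, yaw] about the fixed x, y, z axes, in that order (R = Rz(yaw) Ry(pitch) Rx(roll)).
In Python, from workcell import bot gives the robot as it stands. The module is installed in compiled form; this text tells all that it offers.
- The arm moves only by the shell command python3 -m crank 'ROWS' [OPENING] [FORCE]. ROWS is JSON, a list that holds one entry, the list of rows, each a list of 6 numbers: the shift along the world's x, y, z as a fraction of full scale, then the turn, a rotation vector about the world's x, y, z as a fraction of full scale. In form: [[[x, y, z, wx, wy, wz], ...]]. A call has 1 to 20 rows; each row shifts and turns the commanded pose from where the row before left it; what a row does not reach is not made up. Full scale, the value 1, is 20 mm for a shift and 0.12 rad for a turn. A row lasts 1/12 s, in which the tool goes at most 41.7 mm and 7.16 degrees, less where a joint would pass 70% of its speed; a pose out of reach is approached as far as the arm can. A call with a number of a shift or a turn outside -1 to 1 is refused whole. A call with a gripper value outside its range is refused whole. OPENING is the opening, from 0 (shut) to 1 (fully open), set as the call begins (- or left out, the last holds). The fingers move at their own pace and stop on an object; FORCE is the grip in N (left out, the last holds). Time passes only in rows, so rows that do not move let the fingers close. It gives the time, the measured TCP pose, the force, the opening and the grip force at its end, in the units of the state.
- bot.get_obs(): the state, without advancing time (a new reading comes with each control period).
- bot.camera(name): name is "scene" or "top" or "wrist"; returns the picture (384x512x3 uint8, red, green, blue); there is no depth.
- bot.camera_model(name): a dict with "vertical_fov" (degrees; the focal length in pixels is half the picture's height over the tangent of half this angle, whatever the lens; pixels are square), "cx", "cy" (the principal point, pixels), "R" (3x3) and "t" (3): a world point X has camera coordinates R X + t. Camera axes: x right, y down, z forward; pixel columns grow to the right and rows downward; lengths in m; the calibration is good to about 2 mm. A picture is of the moment at which its call begins: read the wrist's pose just before it. camera_model takes no time and is no camera call; for the wrist camera it gives the pose at the moment of the call.
- bot.job_done(): hands the job in; it is judged then, once.
The state is a dict: "time": time; "q": joint angles; "qd": joint speeds; "joint_efforts": joint torques, N m; "ee_pos": TCP position; "tcp_rot": TCP orientation; "wrist_force": force on the tool from outside, world axes, zero at the start; "torque": the same for the moment, N m; "opening": finger opening in m; "grasp_force": force on a finger pad.
Only numpy, scipy, OpenCV 4.12 (cv2) and the standard library are available. Lean on these libraries where they do the work, as an engineer would, in place of code of your own. Each camera call takes 0.05 s, during which the arm holds its last target. There are 200 camera calls.

## Working session

There is one attempt and no reset: what is moved stays moved. The work goes in short steps, Python scripts to look and compute and a shell command to move; the robot and the scene stay as the last step left them, time stands still between calls to the robot, and variables do not carry over. Pictures are saved under pics/ and viewed, at most 10 in all, crops included, and the job is handed in when it is done.

```bash
mkdir -p pics; python3 - <<'E'
from workcell import bot
import cv2,numpy as np
o=bot.get_obs();print(o)
ims=[]
for n in("scene","top"):
    m=bot.camera_model(n);print(n,m)
    im=bot.camera(n);cv2.imwrite(f"pics/{n}0.png",cv2.cvtColor(im,cv2.COLOR_RGB2BGR))
E
```

```text
{'time': 0.0, 'q': array([6.60609839e+01, 5.00990196e+00, 1.00337580e+01, 9.50990272e+01,
       2.37774250e-04, 9.00006101e+01]), 'qd': array([ 0.09191852, -0.01600414,  0.07333901, -0.03713202,  0.11783631,
       -0.02376379]), 'joint_efforts': array([ 4.30839577e-05, -5.20386028e+01,  4.64803648e+01,  1.65261637e-02,
       -5.36830646e-05,  1.87773270e-05]), 'ee_pos': array([0.22308555, 0.5024998 , 0.24958831]), 'tcp_rot': array([-1.79924829e+02, -2.36973600e-04,  1.56060374e+02]), 'wrist_force': array([-1.09025792, -1.03765572, -0.18066765]), 'torque': array([-0.03582235, -0.02425191, -0.02402077]), 'grasp_force': 0.0, 'opening': 0.08539116237720368}
scene {'vertical_fov': 50.80943324800215, 'cx': 257.81891269651163, 'cy': 184.28074405106432, 'R': array([[-0.36590678,  0.93059795,  0.00998425],
       [ 0.73642047,  0.29608339, -0.6082923 ],
       [-0.56903174, -0.21522567, -0.7936503 ]]), 't': array([ 0.12883407, -0.39853886,  1.32452085])}
top {'vertical_fov': 43.43790052828324, 'cx': 246.84627006892742, 'cy': 198.9054044070309, 'R': array([[-0.0265208 , -0.99951332, -0.01642459],
       [-0.98533195,  0.02890818, -0.16818226],
       [ 0.16857522,  0.01172334, -0.98561907]]), 't': array([0.12116633, 0.54587508, 1.33629351])}
```

View pics/scene0.png

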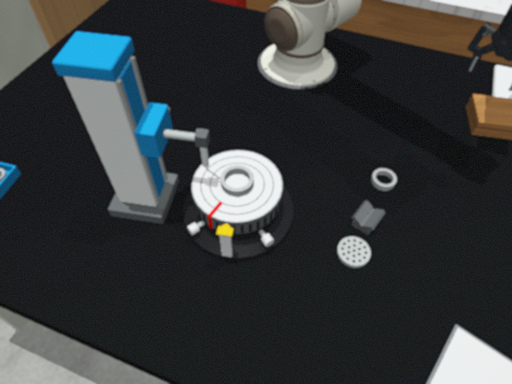

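View pics/top0.png

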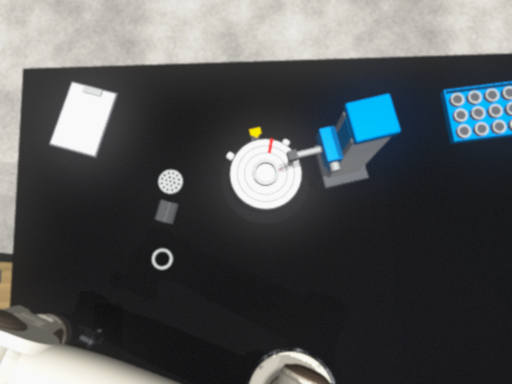

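Scene view: table centre at about (237,188), red mark at (213,213), yellow pointer at (226,230). Top view: table centre at about (265,173), mark at (270,145), pointer at (255,132), and the column to the right.

```bash
cat > h.py <<'E'
import numpy as np,cv2
from workcell import bot
def ray(m,uv,z):
    f=192/np.tan(np.radians(m["vertical_fov"])/2)
    R,t=np.array(m["R"]),np.array(m["t"]);uv=np.atleast_2d(uv).astype(float)
    d=np.c_[(uv[:,0]-m["cx"])/f,(uv[:,1]-m["cy"])/f,np.ones(len(uv))]@R
    c=-R.T@t
    return c+d*((z-c[2])/d[:,2])[:,None]
def masks(im):
    h=cv2.cvtColor(im,cv2.COLOR_RGB2HSV).astype(int);H,S,V=h[...,0],h[...,1],h[...,2]
    return ((H<8)|(H>172))&(S>120)&(V>90),(H>20)&(H<35)&(S>140)&(V>110),(S<60)&(V>110)
E
python3 - <<'E'
from h import *
from scipy.optimize import least_squares
for n,c0 in(("scene",(237,190)),("top",(265,173))):
    m=bot.camera_model(n);im=cv2.cvtColor(cv2.imread(f"pics/{n}0.png"),cv2.COLOR_BGR2RGB)
    r,y,w=masks(im)
    box=np.zeros_like(r);box[c0[1]-60:c0[1]+60,c0[0]-60:c0[0]+60]=1
    P=lambda k,z:ray(m,np.argwhere(k&box)[:,::-1],z)
    C=ray(m,c0,.11)[0,:2]
    for _ in range(4):  # outer radial edge of bright region on z=.11
        th=np.radians(np.arange(0,360,3));e=[]
        f=192/np.tan(np.radians(m["vertical_fov"])/2)
        rr=np.arange(.08,.12,.0005)
        for a in th:
            X=np.c_[C[0]+rr*np.cos(a),C[1]+rr*np.sin(a),np.full(len(rr),.11)]@np.array(m["R"]).T+m["t"]
            uv=(X[:,:2]/X[:,2:]*f+[m["cx"],m["cy"]]).astype(np.float32)
            g=cv2.remap(im.astype(np.float32).mean(2),uv[:,0].copy(),uv[:,1].copy(),cv2.INTER_LINEAR).ravel()
            d=np.diff(g);k=d.argmin()
            if d[k]<-3:e.append(C+rr[k]*np.array([np.cos(a),np.sin(a)]))
        e=np.array(e)
        s=least_squares(lambda p:np.hypot(*(e-p[:2]).T)-p[2],[*C,.1],loss="soft_l1",f_scale=.002);C=s.x[:2]
    print(n,"centre",s.x,len(e))
    py=P(y,.112)[:,:2];pr=P(r,.11)[:,:2]
    a=lambda p:np.degrees(np.arctan2(*(p-C)[::-1]))
    print("yellow",py.mean(0),np.hypot(*(py-C).T).min(),a(py.mean(0)),len(py))
    q=pr[np.hypot(*(pr-C).T)<.1];print("red",a(q.mean(0)),len(q))
    for nm,uvs,z in(("disc/vee/spare",[(354,251),(368,217),(384,179)] if n=="scene" else [(170,181),(166,211),(162,259)],.012),("foot",[(145,205)] if n=="scene" else [(345,170)],.02)):
        print(nm,ray(m,uvs,z)[:,:2].round(3).tolist())
E
```

```text
scene centre [0.60849015 0.05049689 0.09954155] 120
yellow [0.72643316 0.07471692] 0.10441307770202854 11.604569457414033 185
red -11.256790051737795 43
disc/vee/spare [[0.617, 0.332], [0.518, 0.342], [0.39, 0.356]]
foot [[0.686, -0.154]]
top centre [0.60962085 0.05211231 0.09861529] 117
yellow [0.72905017 0.07706855] 0.10550907119199127 11.802831989858666 108
red -11.284111603888997 30
disc/vee/spare [[0.616, 0.333], [0.526, 0.345], [0.386, 0.356]]
foot [[0.632, -0.185]]
```

```bash
python3 -m crank '[[[1,-0.88,0,0,0,-0.45],[1,-0.88,0,0,0,-0.45],[1,-0.88,0,0,0,-0.45],[1,-0.88,0,0,0,-0.45],[1,-0.88,0,0,0,-0.45],[1,-0.88,0,0,0,-0.45],[1,-0.88,0,0,0,-0.45],[1,-0.88,0,0,0,-0.45],[1,-0.88,0,0,0,-0.45],[1,-0.88,0,0,0,-0.45],[1,-0.88,0,0,0,-0.45],[1,-0.88,0,0,0,-0.45],[1,-0.88,-0.5,0,0,-0.45],[1,-0.88,-0.5,0,0,-0.45],[1,-0.88,-0.5,0,0,-0.45],[1,-0.88,-0.5,0,0,-0.45],[1,-0.88,-0.5,0,0,-0.45],[1,-0.88,-0.5,0,0,-0.45],[0,0,0,0,0,0]]]' 0 20; python3 -c "
from h import *
o=bot.get_obs();print(o['q'],o['tcp_rot'],o['ee_pos'],o['wrist_force'])"
```

```text
time: 1.68
ee_pos: [0.5849, 0.1827, 0.1868]
tcp_rot: [-179.8, 0.1, 100.0]
wrist_force: [0.3, 0.4, -0.4]
opening: 0.0001
grasp_force: 0.0
[ 1.73736476e+01  1.30712990e+01  1.21659004e+01  8.93047143e+01
 -5.45177549e-02  9.73625965e+01] [-1.79798606e+02  8.09934393e-02  1.00011293e+02] [0.58492998 0.18274533 0.18681549] [ 0.29603799  0.39070182 -0.36046652]
```

```bash
python3 -m crank '[[[0,0,-0.9,0,0,0],[0,0,-0.9,0,0,0],[0,0,-0.9,0,0,0],[0,0,-0.95,0,0,0],[0,0,-0.95,0,0,0],[0.035,-0.2,0,0,0,0],[0.035,-0.2,0,0,0,0],[0.035,-0.2,0,0,0,0],[0.035,-0.2,0,0,0,0],[0,0,0,0,0,0],[0,0,0,0,0,0]]]' 
python3 - <<'E'
from h import *
for n in("scene",):
    im=bot.camera(n)[100:290,120:360];cv2.imwrite("pics/s1.png",cv2.resize(cv2.cvtColor(im,cv2.COLOR_RGB2BGR),None,fx=3,fy=3,interpolation=2))
E
```

```text
time: 2.6
ee_pos: [0.5865, 0.1696, 0.0994]
tcp_rot: [179.9, -0.0, 100.3]
wrist_force: [-0.2, -0.1, -0.4]
opening: -0.0002
grasp_force: 0.0
```

View pics/s1.png

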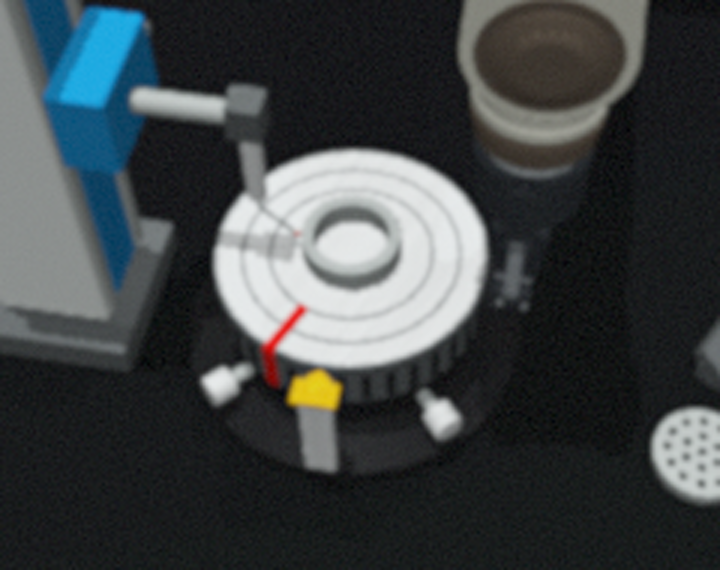

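The crop shows the closed fingertips at about (515,275), just off the rim, with the table still at its starting angle. I'll creep in until I feel contact.

```bash
python3 -m crank '[[[0,0,0,0,0,0],[0,0,0,0,0,0]]]'; python3 -m crank '[[[0.01,-0.05,0,0,0,0],[0.01,-0.05,0,0,0,0],[0.01,-0.05,0,0,0,0],[0,0,0,0,0,0]]]';python3 -m crank '[[[0.01,-0.05,0,0,0,0],[0.01,-0.05,0,0,0,0],[0,0,0,0,0,0]]]'
```

```text
time: 2.82
ee_pos: [0.586, 0.17, 0.0985]
tcp_rot: [180.0, -0.0, 100.4]
wrist_force: [0.3, 0.1, -0.5]
opening: -0.0001
grasp_force: 0.0
time: 3.15
ee_pos: [0.5866, 0.1667, 0.0982]
tcp_rot: [-180.0, 0.0, 100.4]
wrist_force: [-0.3, 0.2, -0.6]
opening: 0.0001
grasp_force: 0.0
time: 3.4
ee_pos: [0.587, 0.1647, 0.0983]
tcp_rot: [-180.0, 0.0, 100.4]
wrist_force: [0.2, 0.1, -0.4]
opening: 0.0004
grasp_force: 0.0
```

```bash
for i in 1 ; do python3 -m crank '[[[0.01,-0.05,0,0,0,0],[0.01,-0.05,0,0,0,0],[0,0,0,0,0,0]]]';  python3 -m crank '[[[0.01,-0.05,0,0,0,0],[0,0,0,0,0,0]]]'; python3 -m crank '[[[0.01,-0.05,0,0,0,0],[0,0,0,0,0,0]]]'; done | grep -E "ee_pos|wrist"
```

```text
ee_pos: [0.5874, 0.1627, 0.0983]
wrist_force: [-0.3, 0.8, 0.6]
ee_pos: [0.5876, 0.1618, 0.0983]
wrist_force: [-0.9, 0.8, 0.6]
ee_pos: [0.5878, 0.1608, 0.0983]
wrist_force: [-0.6, 0.1, 0.8]
```

```bash
for i in 1 ; do python3 -m crank '[[[0.01,-0.05,0,0,0,0],[0,0,0,0,0,0]]]';  python3 -m crank '[[[0.01,-0.05,0,0,0,0],[0,0,0,0,0,0]]]'; done | grep -E "ee_pos|wrist"
```

```text
ee_pos: [0.5878, 0.1606, 0.0983]
wrist_force: [-0.5, 4.9, -0.3]
ee_pos: [0.5879, 0.1605, 0.0983]
wrist_force: [-2.2, 10.5, 0.5]
```

```bash
cat > arc.py <<'E'
import numpy as np,sys
def arc(th0,steps,r=.1097,dr=None):
    """rows along circle; steps deg per row, dr radius change (m) per row"""
    th=np.radians(th0+np.r_[0,np.cumsum(steps)]);rr=r+np.r_[0,np.cumsum(dr if dr is not None else np.zeros(len(steps)))]
    P=np.c_[rr*np.cos(th),rr*np.sin(th)]/.02
    D=np.diff(np.round(P,2),axis=0);w=np.diff(np.round(th/.12,2))
    return "[["+",".join("[%g,%g,0,0,0,%g]"%(round(a,2),round(b,2),round(c,2)) for (a,b),c in zip(D,w))+"]]"
E
python3 -c "
from arc import *
s=[.5,1.5,2.5,3.5,4.2]+[4.2]*6
print(arc(101,s))
t=101+sum(s);print(t);print(arc(t,[4.2]*10));t+=42;print(t);print(arc(t,[4.2]*8))"
```

```text
[[[-0.04,-0.01,0,0,0,0.07],[-0.14,-0.03,0,0,0,0.22],[-0.24,-0.05,0,0,0,0.36],[-0.32,-0.1,0,0,0,0.51],[-0.37,-0.15,0,0,0,0.61],[-0.36,-0.17,0,0,0,0.62],[-0.35,-0.2,0,0,0,0.61],[-0.34,-0.22,0,0,0,0.61],[-0.32,-0.25,0,0,0,0.61],[-0.29,-0.27,0,0,0,0.61],[-0.28,-0.29,0,0,0,0.61]]]
138.4
[[[-0.26,-0.31,0,0,0,0.61],[-0.23,-0.33,0,0,0,0.61],[-0.21,-0.34,0,0,0,0.61],[-0.18,-0.36,0,0,0,0.61],[-0.15,-0.37,0,0,0,0.61],[-0.13,-0.38,0,0,0,0.61],[-0.1,-0.39,0,0,0,0.62],[-0.07,-0.4,0,0,0,0.61],[-0.04,-0.4,0,0,0,0.61],[-0.01,-0.4,0,0,0,0.61]]]
180.4
[[[0.01,-0.4,0,0,0,0.61],[0.05,-0.4,0,0,0,0.61],[0.08,-0.39,0,0,0,0.61],[0.1,-0.39,0,0,0,0.61],[0.13,-0.38,0,0,0,0.61],[0.16,-0.37,0,0,0,0.61],[0.19,-0.36,0,0,0,0.61],[0.21,-0.34,0,0,0,0.62]]]
```

```bash
python3 -m crank '[[[-0.04,-0.01,0,0,0,0.07],[-0.14,-0.03,0,0,0,0.22],[-0.24,-0.05,0,0,0,0.36],[-0.32,-0.1,0,0,0,0.51],[-0.37,-0.15,0,0,0,0.61],[-0.36,-0.17,0,0,0,0.62],[-0.35,-0.2,0,0,0,0.61],[-0.34,-0.22,0,0,0,0.61],[-0.32,-0.25,0,0,0,0.61],[-0.29,-0.27,0,0,0,0.61],[-0.28,-0.29,0,0,0,0.61]]]'
```

```text
time: 5.23
ee_pos: [0.5257, 0.1249, 0.0983]
tcp_rot: [-180.0, -0.2, 138.1]
wrist_force: [-5.5, 5.3, 2.5]
opening: 0.0002
grasp_force: 3.8
```

```bash
python3 -m crank '[[[-0.26,-0.31,0,0,0,0.61],[-0.23,-0.33,0,0,0,0.61],[-0.21,-0.34,0,0,0,0.61],[-0.18,-0.36,0,0,0,0.61],[-0.15,-0.37,0,0,0,0.61],[-0.13,-0.38,0,0,0,0.61],[-0.1,-0.39,0,0,0,0.62],[-0.07,-0.4,0,0,0,0.61],[-0.04,-0.4,0,0,0,0.61],[-0.01,-0.4,0,0,0,0.61]]]'
```

```text
time: 6.07
ee_pos: [0.4981, 0.05, 0.0982]
tcp_rot: [-180.0, -0.1, 180.0]
wrist_force: [-6.4, 0.3, 2.6]
opening: -0.0002
grasp_force: 3.0
```

```bash
cat > ang.py <<'E'
from h import *
C=np.array([.609,.0513])
def ang(n="scene"):
    t=bot.get_obs()["time"];m=bot.camera_model(n);r,_,_=masks(bot.camera(n))
    p=ray(m,np.argwhere(r)[:,::-1],.11)[:,:2]-C;d=np.hypot(*p.T);p=p[(d>.05)&(d<.1)]
    return t,len(p),(np.degrees(np.arctan2(*p.mean(0)[::-1]))-11.7+180)%360-180 if len(p) else None
if __name__=="__main__":
    print(ang(),ang("top"))
E
python3 -c "
from arc import *
print(arc(180.4,[4.4]+[4.5]*7+[4.5,3,-1],dr=[0]*8+[.004,.006,.002]))
print(arc(222.8,[-5]+[-6.8]*13+[-4],r=.1217))
print(arc(125.4,[2.5]+[4.5]*19,r=.1217,dr=[-.003,-.005,-.002,-.001,-.001]+[0]*15))"
```

```text
[[[0.01,-0.42,0,0,0,0.64],[0.06,-0.43,0,0,0,0.65],[0.08,-0.42,0,0,0,0.66],[0.12,-0.41,0,0,0,0.65],[0.15,-0.41,0,0,0,0.66],[0.19,-0.39,0,0,0,0.65],[0.21,-0.37,0,0,0,0.66],[0.24,-0.36,0,0,0,0.65],[0.12,-0.46,0,0,0,0.65],[-0.02,-0.43,0,0,0,0.44],[-0.14,0.01,0,0,0,-0.15]]]
[[[-0.35,0.4,0,0,0,-0.72],[-0.41,0.6,0,0,0,-0.99],[-0.33,0.64,0,0,0,-0.99],[-0.26,0.67,0,0,0,-0.99],[-0.17,0.7,0,0,0,-0.99],[-0.09,0.72,0,0,0,-0.99],[-0.01,0.72,0,0,0,-0.99],[0.08,0.72,0,0,0,-0.99],[0.17,0.7,0,0,0,-0.98],[0.25,0.68,0,0,0,-0.99],[0.32,0.64,0,0,0,-0.99],[0.4,0.6,0,0,0,-0.99],[0.47,0.55,0,0,0,-0.99],[0.53,0.49,0,0,0,-0.99],[0.34,0.26,0,0,0,-0.58]]]
[[[-0.13,-0.28,0,0,0,0.36],[-0.18,-0.48,0,0,0,0.66],[-0.25,-0.38,0,0,0,0.65],[-0.25,-0.37,0,0,0,0.66],[-0.21,-0.37,0,0,0,0.65],[-0.23,-0.37,0,0,0,0.65],[-0.2,-0.38,0,0,0,0.66],[-0.16,-0.4,0,0,0,0.65],[-0.14,-0.41,0,0,0,0.66],[-0.1,-0.42,0,0,0,0.65],[-0.07,-0.42,0,0,0,0.66],[-0.04,-0.43,0,0,0,0.65],[0,-0.43,0,0,0,0.66],[0.03,-0.43,0,0,0,0.65],[0.06,-0.43,0,0,0,0.66],[0.1,-0.42,0,0,0,0.65],[0.13,-0.41,0,0,0,0.65],[0.16,-0.4,0,0,0,0.66],[0.2,-0.38,0,0,0,0.65],[0.22,-0.37,0,0,0,0.66]]]
```

```bash
python3 -m crank '[[[0.01,-0.42,0,0,0,0.64],[0.06,-0.43,0,0,0,0.65],[0.08,-0.42,0,0,0,0.66],[0.12,-0.41,0,0,0,0.65],[0.15,-0.41,0,0,0,0.66],[0.19,-0.39,0,0,0,0.65],[0.21,-0.37,0,0,0,0.66],[0.24,-0.36,0,0,0,0.65],[0.12,-0.46,0,0,0,0.65],[-0.02,-0.43,0,0,0,0.44],[-0.14,0.01,0,0,0,-0.15]]]'; python3 ang.py
python3 -m crank '[[[-0.35,0.4,0,0,0,-0.72],[-0.41,0.6,0,0,0,-0.99],[-0.33,0.64,0,0,0,-0.99],[-0.26,0.67,0,0,0,-0.99],[-0.17,0.7,0,0,0,-0.99],[-0.09,0.72,0,0,0,-0.99],[-0.01,0.72,0,0,0,-0.99],[0.08,0.72,0,0,0,-0.99],[0.17,0.7,0,0,0,-0.98],[0.25,0.68,0,0,0,-0.99],[0.32,0.64,0,0,0,-0.99],[0.4,0.6,0,0,0,-0.99],[0.47,0.55,0,0,0,-0.99],[0.53,0.49,0,0,0,-0.99],[0.34,0.26,0,0,0,-0.58]]]'; python3 ang.py
```

```text
time: 6.98
ee_pos: [0.5202, -0.0325, 0.0982]
tcp_rot: [-180.0, -0.0, -137.8]
wrist_force: [0.6, 0.9, -0.3]
opening: 0.0002
grasp_force: 0.0
(6.9833, 31, np.float64(106.05621563071611)) (7.0333, 32, np.float64(107.8563863493107))
time: 8.33
ee_pos: [0.5392, 0.1521, 0.0983]
tcp_rot: [180.0, 0.0, 124.3]
wrist_force: [-0.0, -0.3, 0.2]
opening: 0.0001
grasp_force: 0.0
(8.3333, 31, np.float64(174.54132485816876)) (8.3833, 34, np.float64(175.6608257644766))
```

```bash
python3 -m crank '[[[-0.13,-0.28,0,0,0,0.36],[-0.18,-0.48,0,0,0,0.66],[-0.25,-0.38,0,0,0,0.65],[-0.25,-0.37,0,0,0,0.66],[-0.21,-0.37,0,0,0,0.65],[-0.23,-0.37,0,0,0,0.65],[-0.2,-0.38,0,0,0,0.66],[-0.16,-0.4,0,0,0,0.65],[-0.14,-0.41,0,0,0,0.66],[-0.1,-0.42,0,0,0,0.65],[-0.07,-0.42,0,0,0,0.66],[-0.04,-0.43,0,0,0,0.65]]]'; python3 -m crank '[[[0,-0.43,0,0,0,0.66],[0.03,-0.43,0,0,0,0.65],[0.06,-0.43,0,0,0,0.66],[0.1,-0.42,0,0,0,0.65],[0.13,-0.41,0,0,0,0.65],[0.16,-0.4,0,0,0,0.66],[0.2,-0.38,0,0,0,0.65],[0.22,-0.37,0,0,0,0.66]]]'
python3 -c "
from arc import *
print(arc(213.4,[4.5,3,-1],dr=[.004,.006,.002]))
print(arc(219.9,[-5]+[-6.8]*13+[-4],r=.1217))
print(arc(122.5,[2.5]+[4.5]*19,r=.1217,dr=[-.003,-.005,-.002,-.001,-.001]+[0]*15))"
```

```text
time: 9.43
ee_pos: [0.4982, 0.0559, 0.0983]
tcp_rot: [-180.0, -0.1, 177.1]
wrist_force: [-0.5, -0.8, 0.6]
opening: -0.0002
grasp_force: 0.4
time: 10.1
ee_pos: [0.5166, -0.0097, 0.0983]
tcp_rot: [180.0, -0.1, -146.9]
wrist_force: [-0.8, -0.9, 0.0]
opening: 0.0004
grasp_force: 0.3
[[[0.09,-0.47,0,0,0,0.65],[-0.03,-0.43,0,0,0,0.44],[-0.15,0.02,0,0,0,-0.15]]]
[[[-0.32,0.42,0,0,0,-0.72],[-0.38,0.61,0,0,0,-0.99],[-0.3,0.66,0,0,0,-0.99],[-0.22,0.69,0,0,0,-0.99],[-0.14,0.7,0,0,0,-0.99],[-0.05,0.72,0,0,0,-0.99],[0.03,0.73,0,0,0,-0.99],[0.11,0.71,0,0,0,-0.99],[0.2,0.69,0,0,0,-0.99],[0.28,0.67,0,0,0,-0.99],[0.36,0.62,0,0,0,-0.98],[0.43,0.58,0,0,0,-0.99],[0.5,0.53,0,0,0,-0.99],[0.55,0.46,0,0,0,-0.99],[0.35,0.24,0,0,0,-0.58]]]
[[[-0.13,-0.27,0,0,0,0.36],[-0.22,-0.47,0,0,0,0.66],[-0.26,-0.37,0,0,0,0.65],[-0.27,-0.35,0,0,0,0.65],[-0.23,-0.37,0,0,0,0.66],[-0.25,-0.35,0,0,0,0.65],[-0.21,-0.37,0,0,0,0.66],[-0.19,-0.39,0,0,0,0.65],[-0.16,-0.4,0,0,0,0.66],[-0.12,-0.42,0,0,0,0.65],[-0.09,-0.42,0,0,0,0.66],[-0.06,-0.42,0,0,0,0.65],[-0.02,-0.43,0,0,0,0.65],[0.01,-0.43,0,0,0,0.66],[0.04,-0.43,0,0,0,0.65],[0.08,-0.43,0,0,0,0.66],[0.1,-0.41,0,0,0,0.65],[0.15,-0.41,0,0,0,0.66],[0.17,-0.39,0,0,0,0.65],[0.2,-0.38,0,0,0,0.66]]]
```

```bash
python3 -m crank '[[[0.09,-0.47,0,0,0,0.65],[-0.03,-0.43,0,0,0,0.44],[-0.15,0.02,0,0,0,-0.15]]]' | head -3; python3 ang.py; python3 -m crank '[[[-0.32,0.42,0,0,0,-0.72],[-0.38,0.61,0,0,0,-0.99],[-0.3,0.66,0,0,0,-0.99],[-0.22,0.69,0,0,0,-0.99],[-0.14,0.7,0,0,0,-0.99],[-0.05,0.72,0,0,0,-0.99],[0.03,0.73,0,0,0,-0.99],[0.11,0.71,0,0,0,-0.99],[0.2,0.69,0,0,0,-0.99],[0.28,0.67,0,0,0,-0.99],[0.36,0.62,0,0,0,-0.98],[0.43,0.58,0,0,0,-0.99],[0.5,0.53,0,0,0,-0.99],[0.55,0.46,0,0,0,-0.99],[0.35,0.24,0,0,0,-0.58]]]'; python3 ang.py
```

```text
time: 10.35
ee_pos: [0.5153, -0.0277, 0.0983]
tcp_rot: [-180.0, -0.0, -140.6]
(10.35, 39, np.float64(-81.73877542105991)) (10.4, 0, None)
time: 11.7
ee_pos: [0.5439, 0.1555, 0.0983]
tcp_rot: [180.0, -0.0, 121.5]
wrist_force: [0.7, -0.3, -0.1]
opening: -0.0002
grasp_force: 0.0
(11.7, 43, np.float64(-14.980950101821492)) (11.75, 28, np.float64(-11.232265652679246))
```

```bash
python3 -c "
from arc import *
print(arc(122,[2.5]+[4.5]*19,r=.1229,dr=[-.004,-.005,-.002,-.001,-.001]+[0]*15))"
```

```text
[[[-0.11,-0.31,0,0,0,0.37],[-0.21,-0.47,0,0,0,0.65],[-0.27,-0.37,0,0,0,0.66],[-0.27,-0.35,0,0,0,0.65],[-0.24,-0.36,0,0,0,0.66],[-0.25,-0.36,0,0,0,0.65],[-0.22,-0.37,0,0,0,0.65],[-0.19,-0.38,0,0,0,0.66],[-0.16,-0.41,0,0,0,0.65],[-0.13,-0.41,0,0,0,0.66],[-0.09,-0.42,0,0,0,0.65],[-0.06,-0.43,0,0,0,0.66],[-0.03,-0.43,0,0,0,0.65],[0,-0.43,0,0,0,0.66],[0.04,-0.43,0,0,0,0.65],[0.08,-0.42,0,0,0,0.66],[0.1,-0.42,0,0,0,0.65],[0.14,-0.41,0,0,0,0.65],[0.17,-0.4,0,0,0,0.66],[0.2,-0.38,0,0,0,0.65]]]
```

```bash
python3 -m crank '[[[-0.11,-0.31,0,0,0,0.37],[-0.21,-0.47,0,0,0,0.65],[-0.27,-0.37,0,0,0,0.66],[-0.27,-0.35,0,0,0,0.65],[-0.24,-0.36,0,0,0,0.66],[-0.25,-0.36,0,0,0,0.65],[-0.22,-0.37,0,0,0,0.65],[-0.19,-0.38,0,0,0,0.66],[-0.16,-0.41,0,0,0,0.65],[-0.13,-0.41,0,0,0,0.66]]]'; python3 -m crank '[[[-0.09,-0.42,0,0,0,0.65],[-0.06,-0.43,0,0,0,0.66],[-0.03,-0.43,0,0,0,0.65],[0,-0.43,0,0,0,0.66],[0.04,-0.43,0,0,0,0.65],[0.08,-0.42,0,0,0,0.66],[0.1,-0.42,0,0,0,0.65],[0.14,-0.41,0,0,0,0.65],[0.17,-0.4,0,0,0,0.66],[0.2,-0.38,0,0,0,0.65],[0.09,-0.47,0,0,0,0.65],[-0.03,-0.43,0,0,0,0.44],[-0.15,0.02,0,0,0,-0.15]]]';python3 ang.py
```

```text
time: 12.63
ee_pos: [0.5012, 0.0778, 0.0982]
tcp_rot: [-180.0, -0.1, 165.3]
wrist_force: [0.4, -0.4, 0.7]
opening: 0.0001
grasp_force: 0.0
time: 13.72
ee_pos: [0.5114, -0.0239, 0.0983]
tcp_rot: [-180.0, -0.0, -143.5]
wrist_force: [0.1, 0.7, -0.2]
opening: -0.0
grasp_force: 0.0
(13.7167, 36, np.float64(89.81730476689097)) (13.7667, 33, np.float64(91.51588704441178))
```

```bash
python3 -c "
from arc import *
print(arc(217.6,[-5]+[-6.6]*13+[-4],r=.1232))"
```

```text
[[[-0.31,0.44,0,0,0,-0.73],[-0.35,0.62,0,0,0,-0.96],[-0.27,0.65,0,0,0,-0.96],[-0.2,0.69,0,0,0,-0.96],[-0.11,0.69,0,0,0,-0.96],[-0.04,0.71,0,0,0,-0.96],[0.05,0.71,0,0,0,-0.96],[0.12,0.7,0,0,0,-0.96],[0.21,0.68,0,0,0,-0.96],[0.28,0.65,0,0,0,-0.96],[0.36,0.61,0,0,0,-0.96],[0.42,0.57,0,0,0,-0.96],[0.49,0.52,0,0,0,-0.96],[0.54,0.45,0,0,0,-0.96],[0.35,0.25,0,0,0,-0.58]]]
```

```bash
python3 -m crank '[[[-0.31,0.44,0,0,0,-0.73],[-0.35,0.62,0,0,0,-0.96],[-0.27,0.65,0,0,0,-0.96],[-0.2,0.69,0,0,0,-0.96],[-0.11,0.69,0,0,0,-0.96],[-0.04,0.71,0,0,0,-0.96],[0.05,0.71,0,0,0,-0.96],[0.12,0.7,0,0,0,-0.96],[0.21,0.68,0,0,0,-0.96],[0.28,0.65,0,0,0,-0.96],[0.36,0.61,0,0,0,-0.96],[0.42,0.57,0,0,0,-0.96],[0.49,0.52,0,0,0,-0.96],[0.54,0.45,0,0,0,-0.96],[0.35,0.25,0,0,0,-0.58]]]';python3 ang.py; python3 -c "
from h import *
p=bot.get_obs();d=p['ee_pos'][:2]-[.609,.0513];print(np.degrees(np.arctan2(d[1],d[0])),np.hypot(*d),p['tcp_rot'][2])"
```

```text
time: 15.07
ee_pos: [0.5429, 0.1575, 0.0983]
tcp_rot: [180.0, -0.0, 121.2]
wrist_force: [-0.5, -0.2, -0.1]
opening: -0.0002
grasp_force: 0.0
(15.0667, 33, np.float64(153.32588045636732)) (15.1167, 27, np.float64(153.9914977352015))
122.03912357195364 0.12477788251966819 121.50060365334333
```

```bash
python3 -c "
from arc import *
print(arc(122,[2.5]+[4.4]*19,r=.1248,dr=[-.005,-.005,-.002,-.001,-.001,-.0008]+[0]*14))"
```

```text
[[[-0.08,-0.35,0,0,0,0.37],[-0.21,-0.47,0,0,0,0.64],[-0.27,-0.37,0,0,0,0.64],[-0.26,-0.34,0,0,0,0.64],[-0.24,-0.36,0,0,0,0.64],[-0.22,-0.36,0,0,0,0.64],[-0.22,-0.37,0,0,0,0.64],[-0.19,-0.37,0,0,0,0.64],[-0.16,-0.39,0,0,0,0.64],[-0.13,-0.4,0,0,0,0.64],[-0.1,-0.41,0,0,0,0.64],[-0.07,-0.42,0,0,0,0.64],[-0.03,-0.42,0,0,0,0.64],[-0.01,-0.42,0,0,0,0.64],[0.03,-0.42,0,0,0,0.64],[0.06,-0.42,0,0,0,0.64],[0.09,-0.41,0,0,0,0.64],[0.13,-0.41,0,0,0,0.64],[0.15,-0.39,0,0,0,0.64],[0.19,-0.38,0,0,0,0.64]]]
```

```bash
python3 -m crank '[[[-0.08,-0.35,0,0,0,0.37],[-0.21,-0.47,0,0,0,0.64],[-0.27,-0.37,0,0,0,0.64],[-0.26,-0.34,0,0,0,0.64],[-0.24,-0.36,0,0,0,0.64],[-0.22,-0.36,0,0,0,0.64],[-0.22,-0.37,0,0,0,0.64],[-0.19,-0.37,0,0,0,0.64],[-0.16,-0.39,0,0,0,0.64],[-0.13,-0.4,0,0,0,0.64],[-0.1,-0.41,0,0,0,0.64],[-0.07,-0.42,0,0,0,0.64]]]'; python3 -m crank '[[[-0.03,-0.42,0,0,0,0.64],[-0.01,-0.42,0,0,0,0.64],[0.03,-0.42,0,0,0,0.64],[0.06,-0.42,0,0,0,0.64],[0.09,-0.41,0,0,0,0.64],[0.13,-0.41,0,0,0,0.64],[0.15,-0.39,0,0,0,0.64],[0.19,-0.38,0,0,0,0.64]]]'; python3 -m crank '[[[0.09,-0.47,0,0,0,0.65],[-0.03,-0.43,0,0,0,0.44],[-0.15,0.02,0,0,0,-0.15]]]';python3 ang.py
```

```text
time: 16.17
ee_pos: [0.4986, 0.0634, 0.0984]
tcp_rot: [-180.0, -0.0, 172.9]
wrist_force: [-1.2, 0.2, 0.2]
opening: -0.0
grasp_force: 0.0
time: 16.83
ee_pos: [0.5111, -0.002, 0.0984]
tcp_rot: [180.0, -0.0, -151.9]
wrist_force: [-1.0, -0.1, -0.2]
opening: 0.0001
grasp_force: 0.0
time: 17.08
ee_pos: [0.5096, -0.0202, 0.0983]
tcp_rot: [-180.0, -0.0, -145.7]
wrist_force: [0.2, 0.6, 0.2]
opening: 0.0001
grasp_force: 0.0
(17.0833, 21, np.float64(-109.21075296932543)) (17.1333, 0, None)
```

```bash
python3 -m crank '[[[-0.31,0.44,0,0,0,-0.73],[-0.35,0.62,0,0,0,-0.96],[-0.27,0.65,0,0,0,-0.96],[-0.2,0.69,0,0,0,-0.96],[-0.11,0.69,0,0,0,-0.96],[-0.04,0.71,0,0,0,-0.96],[0.05,0.71,0,0,0,-0.96],[0.12,0.7,0,0,0,-0.96],[0.21,0.68,0,0,0,-0.96],[0.28,0.65,0,0,0,-0.96],[0.36,0.61,0,0,0,-0.96],[0.42,0.57,0,0,0,-0.96],[0.49,0.52,0,0,0,-0.96]]]';python3 ang.py; python3 -c "
from h import *
from arc import *
p=bot.get_obs();d=p['ee_pos'][:2]-[.609,.0513];t=np.degrees(np.arctan2(d[1],d[0]));r=np.hypot(*d);print(t,r,p['tcp_rot'][2])
print(arc(t,[2.5,3.6,3.6,3.6,3.6,3.6,3,2.5,2,1.5,1,.7,.4,.2,0],r=r,dr=np.r_[[(.1125-r)/2]*2,-.001,-.001,-.001,-.0006,[0]*9]))"
```

```text
time: 18.27
ee_pos: [0.5227, 0.1469, 0.0984]
tcp_rot: [180.0, -0.0, 129.6]
wrist_force: [0.4, 0.4, -0.0]
opening: 0.0001
grasp_force: 0.0
(18.2667, 35, np.float64(-55.488039231973715)) (18.3167, 33, np.float64(-52.48211828652023))
131.7954101263765 0.12852112168022253 129.82975462000977
[[[0.07,-0.48,0,0,0,0.36],[0.04,-0.54,0,0,0,0.53],[-0.19,-0.3,0,0,0,0.52],[-0.17,-0.31,0,0,0,0.52],[-0.15,-0.32,0,0,0,0.53],[-0.14,-0.31,0,0,0,0.52],[-0.13,-0.25,0,0,0,0.44],[-0.09,-0.22,0,0,0,0.36],[-0.07,-0.18,0,0,0,0.29],[-0.05,-0.13,0,0,0,0.22],[-0.03,-0.09,0,0,0,0.14],[-0.02,-0.07,0,0,0,0.11],[-0.01,-0.03,0,0,0,0.05],[0,-0.02,0,0,0,0.03],[0,0,0,0,0,0]]]
```

```bash
python3 -m crank '[[[0.07,-0.48,0,0,0,0.36],[0.04,-0.54,0,0,0,0.53],[-0.19,-0.3,0,0,0,0.52],[-0.17,-0.31,0,0,0,0.52],[-0.15,-0.32,0,0,0,0.53],[-0.14,-0.31,0,0,0,0.52],[-0.13,-0.25,0,0,0,0.44],[-0.09,-0.22,0,0,0,0.36],[-0.07,-0.18,0,0,0,0.29],[-0.05,-0.13,0,0,0,0.22],[-0.03,-0.09,0,0,0,0.14],[-0.02,-0.07,0,0,0,0.11],[-0.01,-0.03,0,0,0,0.05],[0,-0.02,0,0,0,0.03],[0,0,0,0,0,0]]]';python3 ang.py;python3 ang.py
```

```text
time: 19.62
ee_pos: [0.5019, 0.0806, 0.0981]
tcp_rot: [-180.0, -0.2, 161.9]
wrist_force: [-7.8, 3.1, 3.8]
opening: 0.0004
grasp_force: 4.5
(19.6167, 41, np.float64(-17.95093735762731)) (19.6667, 30, np.float64(-17.04358120366271))
(19.7167, 40, np.float64(-17.98872934976316)) (19.7667, 30, np.float64(-17.04358120366271))
```

```bash
python3 -c "
from arc import *
print(arc(164.7,[.5,1,1.5,2,2.5,2.5,2,2,1.5,1,.7,.3,0],r=.1100))"
```

```text
[[[-0.01,-0.05,0,0,0,0.08],[-0.02,-0.09,0,0,0,0.14],[-0.03,-0.14,0,0,0,0.22],[-0.04,-0.19,0,0,0,0.29],[-0.04,-0.23,0,0,0,0.37],[-0.03,-0.24,0,0,0,0.36],[-0.01,-0.19,0,0,0,0.29],[-0.01,-0.2,0,0,0,0.29],[0,-0.14,0,0,0,0.22],[0,-0.1,0,0,0,0.14],[0,-0.06,0,0,0,0.11],[0,-0.03,0,0,0,0.04],[0,0,0,0,0,0]]]
```

```bash
python3 -m crank '[[[-0.01,-0.05,0,0,0,0.08],[-0.02,-0.09,0,0,0,0.14],[-0.03,-0.14,0,0,0,0.22],[-0.04,-0.19,0,0,0,0.29],[-0.04,-0.23,0,0,0,0.37],[-0.03,-0.24,0,0,0,0.36],[-0.01,-0.19,0,0,0,0.29],[-0.01,-0.2,0,0,0,0.29],[0,-0.14,0,0,0,0.22],[0,-0.1,0,0,0,0.14],[0,-0.06,0,0,0,0.11],[0,-0.03,0,0,0,0.04],[0,0,0,0,0,0]]]';python3 ang.py;python3 ang.py
```

```text
time: 20.9
ee_pos: [0.4981, 0.047, 0.0981]
tcp_rot: [-180.0, -0.2, 179.5]
wrist_force: [-9.7, -0.3, 3.7]
opening: -0.0002
grasp_force: 4.2
(20.9, 44, np.float64(-0.4724359230515347)) (20.95, 32, np.float64(0.5633138469075334))
(21.0, 41, np.float64(-0.5844390070236614)) (21.05, 32, np.float64(0.4236114752724802))
```

Mark is at the pointer to within 1° and at rest. I'll hold for a moment, then release straight outward and look again.

```bash
python3 -m crank '[[[0,0,0,0,0,0],[0,0,0,0,0,0],[0,0,0,0,0,0],[0,0,0,0,0,0],[-0.04,0,0,0,0,0],[-0.04,0,0,0,0,0],[-0.05,0,0,0,0,0],[-0.1,0,0,0,0,0],[-0.4,0,0,0,0,0],[-0.8,0,0,0,0,0],[-0.8,0,0,0,0,0],[-0.8,0,0,0,0,0],[0,0,0,0,0,0],[0,0,0,0,0,0],[0,0,0,0,0,0],[0,0,0,0,0,0]]]';python3 ang.py;python3 - <<'E'
from ang import *
print(ang())
im=bot.camera("scene")[100:290,120:360];cv2.imwrite("pics/s2.png",cv2.resize(cv2.cvtColor(im,cv2.COLOR_RGB2BGR),None,fx=3,fy=3,interpolation=2))
E
```

```text
time: 22.43
ee_pos: [0.4404, 0.0473, 0.0984]
tcp_rot: [180.0, 0.0, 179.2]
wrist_force: [0.6, 0.1, -0.7]
opening: -0.0
grasp_force: 0.0
(22.4333, 45, np.float64(-0.6158100229997387)) (22.4833, 32, np.float64(0.4236114752724802))
(22.5333, 45, np.float64(-0.6158100229997387))
```

View pics/s2.png

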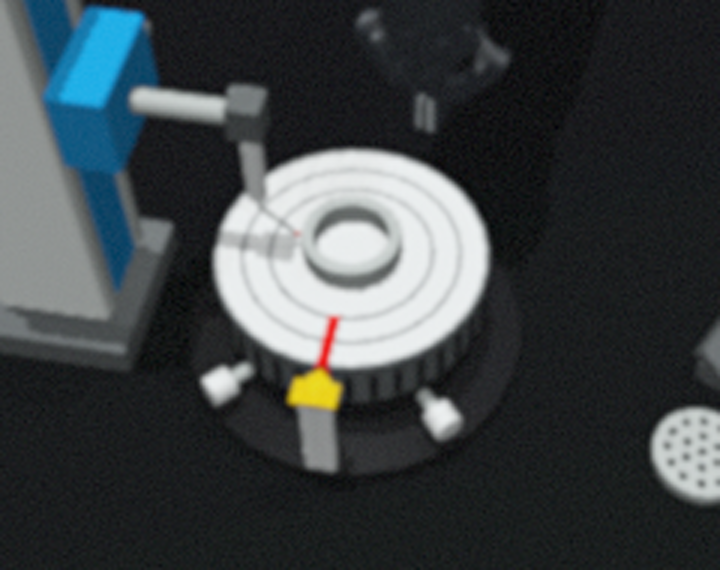

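The red mark, at (322,368), meets the pointer tip. The ring is centred at (352,240) and the fingers are clear of the table.

```bash
python3 -c "
from workcell import bot
print(bot.job_done())"
```

```text
the job is handed in; nothing more can be done
None
```

I handed the job in with no verdict returned: by camera the table averaged about 0.82–0.91 rad/s (7.8–8.7 turns/min) from about 7 s to 17 s, then stopped with the red mark within about 1° of the pointer, the ring centred and the hand clear.

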